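# Feed a board carrier through the flap and seat its tapered shank

## Robot

A 6-joint arm with a two-finger parallel gripper is mounted at the origin on the work surface. World frame = base frame: x ahead of the robot, y to its left, z up, the work surface at z = 0. Lengths are in m, angles in rad, forces in N, time in s.
With the tool pointing down it reaches from about 0.35 to 0.975 m from the base axis. Payload 7.1 kg.
Tool frame: the origin (TCP) lies midway between the tips of the shut fingers; the grasp point (between the pads) lies 19 mm behind it; z points along the fingers, y is the line along which they close (so a half turn about z gives the same grasp; the last joint's range is limited). The gripper opens to 88 mm and grips with 3 to 60 N. Pads are 20 mm wide; open, the fingers measure 115 mm over their backs; the gripper's body (75 mm by 178 mm) begins 61 mm behind the grasp point.
Start: joints at [1.142, 0.423, 1.63, -0, 1.089, -0.019], TCP at [0.249, 0.573, 0.223] pointing down, gripper open.
Joint ranges: [-3, 3], [-0.9, 2.11], [0.09, 2.58], [-1.31, 4.45], [0.11, 2.69], [-2.54, 2.54]. Speed limits (rad/s): [2.39, 2.39, 3.01, 3.14, 3.14, 3.14].

## Interface

Orientations are given as a unit quaternion [w, x, y, z].
In Python, from station import move_pose, movel, movej, command_gripper, wait, inverse_kinematics, read_camera, camera_info, MotionError, job_done, get_time, get_joint_pos, get_qvel, get_effort, get_tcp_pos, get_ee_rot, get_ft_force, get_ft_torque, get_grip_width, get_finger_force gives the robot as it stands. Calls block until the motion is done:
- move_pose(position, orientation): joint-space move of the TCP to a pose.
- movel(position, frame=None, v=0.15, until_force=None): straight line of the TCP; frame=None keeps the orientation; v is the mean speed in m/s. With until_force (N) it stops when the force on the tool has changed by that much, and returns True; else False.
- movej(angles): joint-space move.
- command_gripper(opening): opening from 0.0 (shut) to 1.0 (fully open); the grip force is fixed at half the most; returns when the fingers have stopped.
- wait(seconds).
- inverse_kinematics(position, orientation): joint angles nearest the present ones, or None.
- read_camera(name): name is "scene" or "top" or "wrist"; returns the picture (384x512x3 uint8, red, green, blue); there is no depth.
- camera_info(name): a dict with "intrinsics" (3x3 intrinsics, pixels), "T" (4x4, takes a point from camera to world coordinates); the wrist camera has in their place "tool_from_camera" (4x4, takes a point from camera to tool coordinates, whose origin is the TCP and whose axes are the flange's). Camera axes: x right, y up, looking along -z (the intrinsics and any distortion apply to the point x, -y, -z); pixel columns grow to the right and rows downward; lengths in m; the calibration is good to about 2 mm. A picture is of the moment at which its call begins: read the wrist's pose just before it. camera_info takes no time and is no camera call.
A pose or a line that the arm cannot do raises MotionError and nothing moves.
- job_done(): hands the job in; it is judged then, once.
Readings, each from a call of its own:
- get_time(): time.
- get_joint_pos(): joint angles.
- get_qvel(): joint speeds.
- get_effort(): joint torques, N m.
- get_tcp_pos(): TCP position.
- get_ee_rot(): TCP orientation.
- get_ft_force(): force on the tool from outside, world axes, zero at the start.
- get_ft_torque(): the same for the moment, N m.
- get_grip_width(): opening from 0.0 (shut) to 1.0 (fully open).
- get_finger_force(): force on a finger pad.
Only numpy, scipy, OpenCV 4.12 (cv2) and the standard library are available. Lean on these libraries where they do the work, as an engineer would, in place of code of your own. Each camera call takes 0.05 s, during which the arm holds its last target. There are 200 camera calls.

## Task

First take the white flux bottle out of the loading lane and stand it in the green drip tray. Then lay the red board carrier in the lane with its steel shank towards the yellow flap, push it in through the flap, and press or tap it on until the tapered shank is fully home in the brass-jawed socket, gripped by friction, and the flap has fallen shut behind it. Leave the other things on the bench where they are.

Things in the scene. Friction and masses are not known exactly. Their poses are not given: they have to be found in the camera images.
- fixture: Feed fixture fixed to the bench, blue walls, 456 mm long (x -200 to 256), 106 wide. Origin at bench height under the flap's hinge; +x is the feed direction, y across, z up. Its aluminium floor is 8 mm thick: the carrier slides at z 8. Along x: loading lane, gate with flap, tunnel, socket (see the points; mm below are in this frame).
- lane (a point): Middle of the loading lane's floor: fixture x -124, z 8. Lane open above, x -200 to -48, between blue walls 82 apart, tops z 28; from x -48 to -10 they narrow to 69.
- gate (a point): Middle of the hinge bar, fixture x 0, z 80. Bar 8 thick, top z 84, across two dark posts as tall (inner faces 75 apart, outer 99).
- tunnel (a point): Middle of the tunnel's floor, fixture x 90, z 8. Tunnel x 2 to 181, 69 wide, with inward lips (underside z 21.5, top 26.5) leaving a slot 50 wide open above along the middle: the carrier enters only through the flap, but fingers can reach in from above behind the gate.
- socket (a point): Middle of the stop face at floor height, fixture x 181, z 8: dark block, top z 38, opening 38 wide; behind it the socket between two brass jaws, x 183 to 231; back wall at x 243. The carrier is home with its plate's front on the stop face: its origin is then at fixture x 162, y 0, and its tail 61 past the gate.
- flap_leaf (a joint): Yellow flap hanging from the gate's hinge, 64 wide, down to z 14, 40 g. 0 = shut (hangs straight); grows to 1.5 as its lower edge swings to fixture +x; cannot swing the other way. It falls shut by its weight unless something is under it: on the carrier's plate it leans up to 32 mm past the gate.
- jaw_left: Brass jaw on the +y side, 22 tall, sprung to the middle (2600 N/m, 0.5 mm preload, 6 mm travel); origin at point socket when not spread. Its face has the shank's 4 degree taper, 2 mm inside the seated shank's side, flared at the mouth. The shank rubs from about 29 mm before home; driving it home takes 7 to 15 N.
- jaw_right: The same on the -y side.
- carrier: Loose red board carrier, 0.23 to 0.48 kg. Origin on the underside below the black post's centre; +x to the shank. Plate x -101 to 19, 64 wide, 10 thick, board on it (top z 13). Post 18 (x) by 24 (y), z 10 to 50. Red tail fence x -101 to -93, 44 wide, to z 33. Tapered steel shank x 19 to 69, z 0 to 16, 28 wide at root, 21 at tip.
- flux_bottle: Closed white bottle with red cap, 40 mm diameter, 110 tall, straight-sided up to z 68, narrower above; about 0.12 kg; stands in the loading lane. Origin at the centre of its underside, z up.
- drip_tray: Green open tray fixed to the bench, 110 by 110 mm, 16 high, 5 mm walls and floor; origin under its centre.
- spool: Blue spool standing on its flange, diameter 58, 40 tall, loose; leave alone. Origin under its centre.
- swab_cup: White cup, diameter 70, 85 tall, loose; leave alone. Origin under its centre.
- cleaner_jar: Amber jar, diameter 64, 90 tall, loose; leave alone. Origin under its centre.
- driver: Orange screwdriver lying on the bench, about 200 long, 26 tall at most, loose; leave alone.
- parts_bin: Blue open bin 140 by 110 by 60, loose; leave alone. Origin under its centre.
Mind the look-alikes: they are no part of the job. There is more than one size of the flux_bottle; the job needs the largest.

How it is judged:
On the way, in this order (a step that is already met when the one before it is completed fails the run):
1. the flux bottle stands in the drip tray (horizontal distance between flux_bottle and drip_tray below 0.045 m and height (world z) of flux_bottle below 0.012 m and angle between flux_bottle's own z axis and vertical below 0.15 rad and linear speed of flux_bottle below 0.03 m/s), for 0.2 s.
2. the carrier, lying on the lane floor, passes through the flap and holds it open (value of joint flap_leaf above 0.2 rad and x of carrier in the frame of fixture between -0.05 and 0.09 m and z of carrier in the frame of fixture below 0.02 m), for 0.1 s.
3. the shank is home between both jaws (x of carrier in the frame of fixture above 0.1595 m and y of carrier in the frame of fixture between -0.004 and 0.004 m and z of carrier in the frame of fixture below 0.013 m and angle between carrier's own z axis and vertical below 0.06 rad and angle between the x axis of carrier and the x axis of fixture, either way round below 0.04 rad and contact force between carrier and jaw_left above 2 N and contact force between carrier and jaw_right above 2 N), for 0.2 s.
At the end, for the whole second after the job is handed in: Carrier flat in the tunnel, origin past fixture x 159.5 mm (home 162), within 4 mm of the middle and 0.04 rad; each jaw presses the shank with over 2 N; flap below 0.12 rad; bottle upright (0.15 rad) in the drip tray within 45 mm of its centre; all at rest (all of step 3 and horizontal distance between flux_bottle and drip_tray below 0.045 m and height (world z) of flux_bottle below 0.012 m and angle between flux_bottle's own z axis and vertical below 0.15 rad and value of joint flap_leaf below 0.12 rad and linear speed of carrier below 0.01 m/s and linear speed of flux_bottle below 0.02 m/s); the robot touches nothing.
It fails at once if a bystander is moved by more than 25 mm (distance of any of spool, swab_cup, cleaner_jar, driver, parts_bin from where it was at the start of the episode above 0.025 m).
It fails at once if the flux bottle is tipped over (angle between flux_bottle's own z axis and vertical above 0.7 rad).
It also fails if it takes over 72 s, if anything falls off the work surface, if the arm or the gripper's body presses on something with over 40 N, if the wrist force passes 120 N, or if a joint passes its speed limit or range.

## Working session

There is one attempt and no reset: what is moved stays moved. The work goes in short steps, each a Python script; the robot and the scene stay as the last script left them, time stands still between calls to the robot, and variables do not carry over. Pictures are saved under pics/ and viewed, at most 10 in all, crops included, and the job is handed in when it is done.

```bash
mkdir -p pics; ls; python3 - <<'E'
from station import *
import cv2,numpy as np
a=read_camera("top");b=read_camera("scene")
np.savez('im0.npz',top=a,scene=b)
for n,i in(("top",a),("scene",b)):
    cv2.imwrite(f'pics/{n}0.png',cv2.resize(i[:,:,::-1],(800,600),interpolation=cv2.INTER_CUBIC))
    print(n,camera_info(n))
print(camera_info("wrist"),get_time())
E
```

```text
pics
top {'intrinsics': array([[385.86191928,   0.        , 251.16737326],
       [  0.        , 385.86191928, 194.34370964],
       [  0.        ,   0.        ,   1.        ]]), 'T': array([[ 0.0045555 ,  0.99479489, -0.10179579,  0.45811163],
       [-0.99998688,  0.0042935 , -0.00279274, -0.03007471],
       [-0.00234114,  0.10180718,  0.9948014 ,  1.14240963],
       [ 0.        ,  0.        ,  0.        ,  1.        ]])}
scene {'intrinsics': array([[385.69266971,   0.        , 254.33522962],
       [  0.        , 385.69266971, 190.01259322],
       [  0.        ,   0.        ,   1.        ]]), 'T': array([[ 0.70159954, -0.36118703,  0.61424915,  1.38217707],
       [ 0.71231519,  0.37861435, -0.59098074, -0.79604756],
       [-0.01910897,  0.85217082,  0.52291466,  0.78042449],
       [ 0.        ,  0.        ,  0.        ,  1.        ]])}
{'intrinsics': array([[284.16938091,   0.        , 254.75997446],
       [  0.        , 284.16938091, 192.8091561 ],
       [  0.        ,   0.        ,   1.        ]]), 'tool_from_camera': array([[-3.07183285e-04,  9.68435113e-01,  2.49265595e-01,
         6.74528302e-02],
       [ 9.99999798e-01,  1.58823149e-04,  6.15300754e-04,
         6.47484221e-04],
       [ 5.56289709e-04,  2.49265734e-01, -9.68434966e-01,
        -1.61469046e-01],
       [ 0.00000000e+00,  0.00000000e+00,  0.00000000e+00,
         1.00000000e+00]])} 0.1
```

View pics/top0.png

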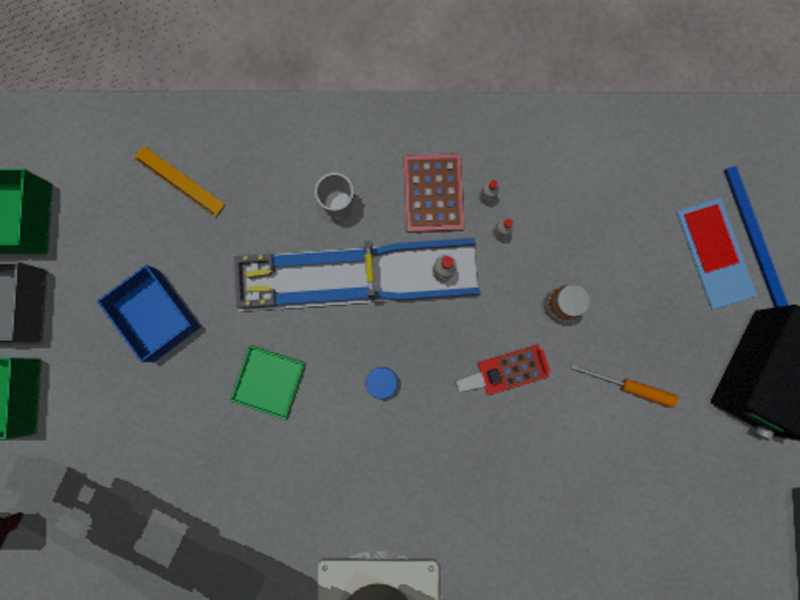

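View pics/scene0.png

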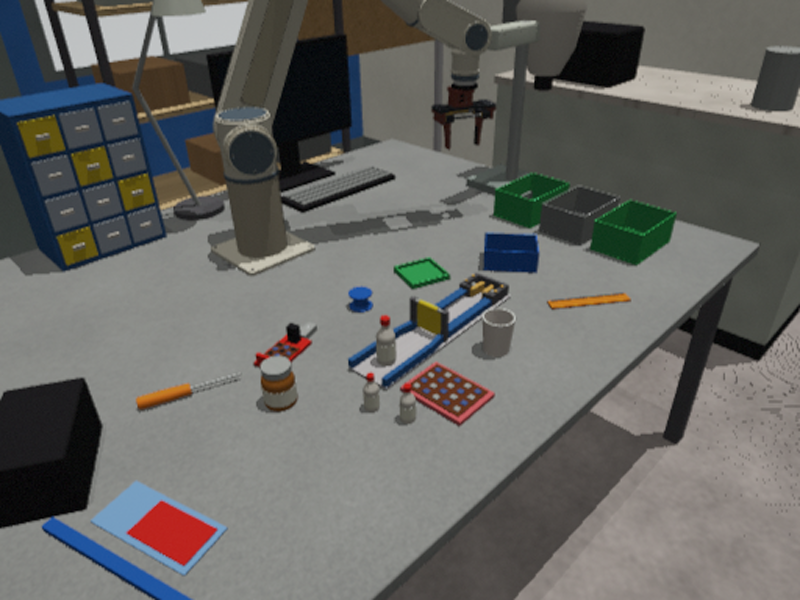

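The top view (800×600) shows the bottle candidates at (445,267) in the lane, and two smaller ones at (490,190) and (504,229). The one in the lane is the largest and fits the description. The carrier, with post and shank, is at (505,372); the pink-red board at (434,192) has no shank, so it is a decoy. The tray is at (268,382). The fixture runs right to left, so its +x is about world +y.

```bash
cat > h.py <<'E'
from station import *
import cv2,numpy as np
from scipy.spatial.transform import Rotation as R
def camT(n):
    c=camera_info(n)
    if n!="wrist": return c["intrinsics"],c["T"]
    q=np.array(get_ee_rot());T=np.eye(4);T[:3,:3]=R.from_quat(q[[1,2,3,0]]).as_matrix();T[:3,3]=get_tcp_pos()
    return c["intrinsics"],T@c["tool_from_camera"]
def ray(KT,uv,z):
    K,T=KT;uv=np.atleast_2d(np.asarray(uv,float))
    d=np.c_[(uv[:,0]-K[0,2])/K[0,0],-(uv[:,1]-K[1,2])/K[1,1],-np.ones(len(uv))]@T[:3,:3].T
    return T[:3,3]+d*((z-T[2,3])/d[:,2])[:,None]
def mask(im,lo,hi):
    return cv2.inRange(cv2.cvtColor(im,cv2.COLOR_RGB2HSV),np.array(lo),np.array(hi))
def comps(m,amin=30):
    n,l,s,c=cv2.connectedComponentsWithStats(m)
    return [(l==i,s[i],c[i]) for i in range(1,n) if s[i][4]>=amin]
def save(im,name,box=None):
    if box is not None: im=im[box[1]:box[3],box[0]:box[2]]
    f=min(800/im.shape[1],600/im.shape[0])
    cv2.imwrite('pics/'+name,cv2.resize(im[:,:,::-1],None,fx=f,fy=f,interpolation=cv2.INTER_CUBIC))
def Q(ang):
    "tool down, tool y (closing line) along world angle ang"
    y=np.array([np.cos(ang),np.sin(ang),0]);z=np.array([0,0,-1.]);x=np.cross(y,z)
    q=R.from_matrix(np.c_[x,y,z]).as_quat();return q[[3,0,1,2]]
E
python3 - <<'E'
from h import *
im=np.load('im0.npz')['top'];KT=camT('top')
for nm,lo,hi,z in(("red",(0,140,60),(8,255,255),.01),("red2",(172,140,60),(180,255,255),.01),("green",(55,120,60),(85,255,255),.016),("blue",(100,140,50),(125,255,255),.028),("yellow",(22,130,60),(34,255,255),.03)):
    for m,s,c in comps(mask(im,lo,hi)):
        r=cv2.minAreaRect(np.argwhere(m)[:,::-1].astype(np.float32))
        if s[0]<130 or s[0]>370: continue
        b=ray(KT,cv2.boxPoints(r),z)
        print(nm,s,c.round(1),'w',ray(KT,c,z)[0,:2].round(3),'box',b[:,:2].round(3).tolist())
print(get_ee_rot())
save(im,'crop1.png',(140,90,380,280))
E
```

```text
red [283 164   7   7  40] [286.  167.3] w [ 0.655 -0.13 ] box [[0.665, -0.121], [0.665, -0.139], [0.647, -0.139], [0.647, -0.121]]
red [306 221  46  32 433] [327.8 236.4] w [ 0.452 -0.251] box [[0.465, -0.185], [0.501, -0.305], [0.441, -0.322], [0.405, -0.203]]
green [ 148  221   47   47 1425] [170.9 244.2] w [0.427 0.205] box [[0.392, 0.273], [0.497, 0.242], [0.463, 0.137], [0.359, 0.17]]
blue [239 152  65  11 254] [271.4 156.4] w [ 0.684 -0.086] box [[0.682, 0.01], [0.702, -0.178], [0.686, -0.179], [0.667, 0.009]]
blue [175 160  59  11 398] [203.8 164.7] w [0.659 0.112] box [[0.663, 0.198], [0.676, 0.027], [0.655, 0.025], [0.642, 0.196]]
blue [176 184  60  11 422] [204.9 189. ] w [0.587 0.108] box [[0.591, 0.193], [0.604, 0.022], [0.583, 0.02], [0.57, 0.191]]
blue [241 184  66   8 252] [273.5 187.7] w [ 0.592 -0.092] box [[0.596, 0.003], [0.603, -0.186], [0.587, -0.187], [0.58, 0.002]]
blue [234 235  20  20 312] [243.9 244.6] w [ 0.427 -0.007] box [[0.455, 0.022], [0.455, -0.033], [0.401, -0.033], [0.401, 0.021]]
yellow [234 163   5  17  62] [236. 171.] w [0.64  0.017] box [[0.664, 0.025], [0.665, 0.015], [0.617, 0.01], [0.616, 0.02]]
yellow [158 173  16   4  47] [164.9 174.5] w [0.629 0.225] box [[0.633, 0.245], [0.634, 0.201], [0.625, 0.201], [0.624, 0.245]]
yellow [159 183  13   4  37] [165.4 184.4] w [0.6   0.222] box [[0.595, 0.241], [0.604, 0.241], [0.604, 0.206], [0.595, 0.206]]
[-1.50577294e-04  2.03425680e-01  9.79090144e-01 -6.78083747e-04]
```

View pics/crop1.png

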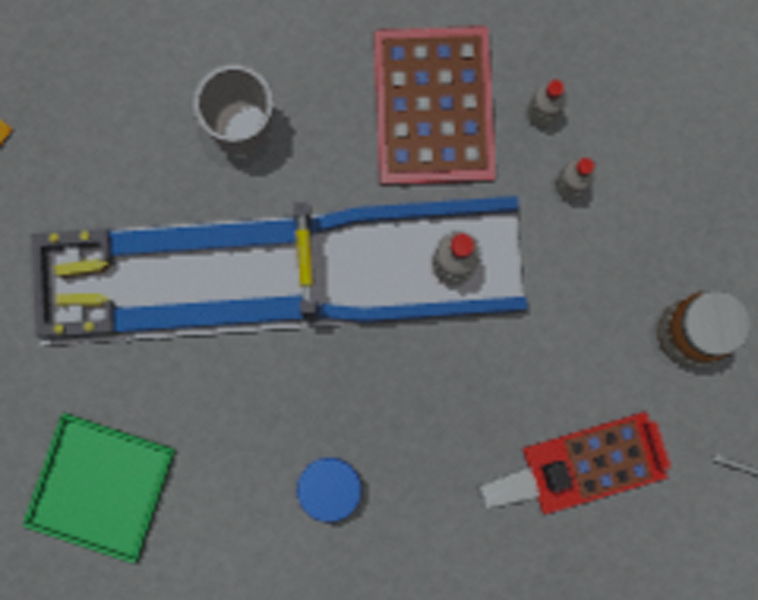

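Crop: the bottle in the lane at (458,258) has a clearly larger body and cap than the two at (549,100) and (577,177), so it is the target. The carrier, at (595,465), has its shank to the left and its fence to the right. I'll go above the bottle and take one close look.

```bash
cat >> h.py <<'E'
FY=1.646;FO=np.array([.630,.018])
def fix(x,y=0,z=0,FO=FO,FY=FY):
    c,s=np.cos(FY),np.sin(FY);return np.array([FO[0]+c*x-s*y,FO[1]+s*x+c*y,z])
def tofix(p,FO=FO,FY=FY):
    c,s=np.cos(FY),np.sin(FY);d=np.atleast_2d(p)[:,:2]-FO;return np.c_[d[:,0]*c+d[:,1]*s,-d[:,0]*s+d[:,1]*c]
E
python3 - <<'E'
from h import *
b=ray(camT('top'),(286,167.3),.113)[0];print('bottle',b,tofix(b))
for q in (Q(FY),Q(FY-np.pi)):
    print([np.round(inverse_kinematics(p,q),2) if inverse_kinematics(p,q) is not None else None for p in ([b[0],b[1],.25],fix(-95,0,.1)*[1,1,1] if 0 else fix(-.095,0,.1),fix(.165,0,.03),[.427,.205,.05],[.44,-.212,.03])])
q=Q(FY-np.pi) 
qs=[Q(FY),Q(FY-np.pi)]
def j6(q):
    r=inverse_kinematics([b[0],b[1],.25],q);return 9 if r is None else abs(r[5])
q=min(qs,key=j6)
move_pose([b[0],b[1],.27],q)
KT=camT('wrist');im=read_camera('wrist');save(im,'w1.png');np.savez('w1.npz',im=im,K=KT[0],T=KT[1]);print(get_time(),KT[1])
E
```

```text
bottle [ 0.63726854 -0.12091723  0.113     ] [[-0.13907069  0.00318924]]
[array([-0.21,  0.43,  1.55, -0.  ,  1.16, -1.85]), array([-0.14,  0.6 ,  1.66, -0.  ,  0.88, -1.78]), array([ 0.27,  0.7 ,  1.67, -0.  ,  0.77, -1.38]), array([ 0.42,  0.5 ,  2.06, -0.  ,  0.59, -1.22]), array([-0.47,  0.55,  2.03, -0.  ,  0.56, -2.12])]
[array([-0.21,  0.43,  1.55, -0.  ,  1.16,  1.29]), array([-0.14,  0.6 ,  1.66, -0.  ,  0.88,  1.36]), array([ 0.27,  0.7 ,  1.67, -0.  ,  0.77,  1.76]), array([ 0.42,  0.5 ,  2.06, -0.  ,  0.59,  1.92]), array([-0.47,  0.55,  2.03, -0.  ,  0.56,  1.02])]
2.9583 [[ 7.61976804e-02  9.65695120e-01  2.48247554e-01  7.05361222e-01]
 [-9.97092630e-01  7.36863552e-02  1.94064021e-02 -1.14373729e-01]
 [ 4.48210337e-04 -2.49004530e-01  9.68502216e-01  4.31416139e-01]
 [ 0.00000000e+00  0.00000000e+00  0.00000000e+00  1.00000000e+00]]
```

View pics/w1.png

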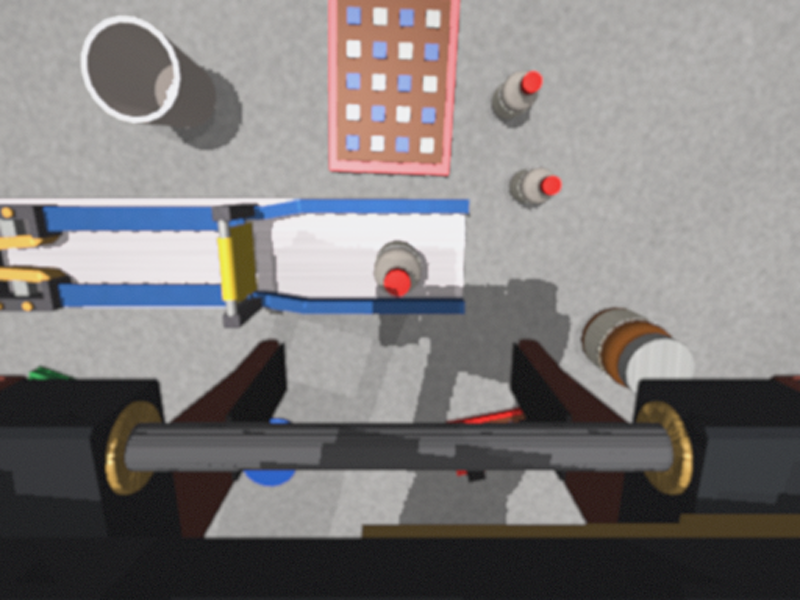

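The wrist view shows the lane walls (upper at row 205, lower at row 306, lane end at column 466), the flap at (237,262) and the bottle cap at (397,282). I'll fit the fixture from the blue walls, then grasp and place the bottle.

```bash
python3 - <<'E'
from h import *
d=np.load('w1.npz');im=d['im'];KT=(d['K'],d['T'])
m=mask(im,(100,140,50),(125,255,255))
P={}
for mm,s,c in comps(m,60):
    pts=np.argwhere(mm)[:,::-1]; f=tofix(ray(KT,pts,.027))
    r=f[(f[:,0]<-.06)];t=f[(f[:,0]>.02)]
    out=[]
    for a in(r,t):
        if len(a)>30:
            k=np.polyfit(a[:,0],a[:,1],1);out.append((a[:,0].min().round(4),a[:,0].max().round(4),k.round(4).tolist(),np.percentile(a[:,1],[2,98]).round(4).tolist()))
    print(s,out)
mr=mask(im,(0,150,80),(6,255,255))
for mm,s,c in comps(mr,20):
    p=ray(KT,c,.113)[0]; print('red',c,p.round(4),tofix(p).round(4))
E
```

```text
[ 163  128  136   11 1001] [(np.float64(-0.1982), np.float64(-0.0601), [-0.0025, -0.0499], [-0.0541, -0.0446])]
[  27  132  112   16 1521] [(np.float64(0.0264), np.float64(0.1798), [-0.0011, -0.0379], [-0.0471, -0.0291])]
[  37  181  106   14 1258] [(np.float64(0.0277), np.float64(0.1796), [-0.0049, 0.0329], [0.0242, 0.0408])]
[ 162  187  135   13 1048] [(np.float64(-0.1986), np.float64(-0.06), [0.0008, 0.043], [0.0375, 0.0483])]
[157 301  31  10 228] []
red [339.73188406  52.63043478] [ 0.7786 -0.1964  0.113 ] [[-0.225 -0.132]]
red [352.01694915 118.37288136] [ 0.7148 -0.2195  0.113 ] [[-0.2432 -0.0668]]
red [254.03153153 180.11711712] [ 0.6386 -0.1188  0.113 ] [[-0.137   0.0017]]
red [315.55555556 266.63157895] [ 0.5352 -0.2031  0.113 ] [[-0.2134  0.1111]]
```

```bash
sed -i 's/^FY=.*/FY=1.645;FO=np.array([.633,.0182])/' h.py; python3 - <<'E'
from h import *
q=Q(FY-np.pi); b=[.638,-.120]; t=[.427,.205]
move_pose([*b,.15],q)
movel([*b,.046],v=.12)
command_gripper(0.2); print('w',get_grip_width(),get_finger_force())
movel([*b,.16],v=.15); print('w',get_grip_width())
move_pose([*t,.16],q)
movel([*t,.060],v=.12)
print(movel([*t,.0415],v=.03,until_force=4),get_tcp_pos())
command_gripper(0.75)
movel([*t,.16],v=.2)
# look over carrier
c=np.array([.4405,-.212])
move_pose([c[0]-.045,c[1],.24],q)
KT=camT('wrist');im=read_camera('wrist');top=read_camera('top');save(np.hstack([im,top]),'w2.png');np.savez('w2.npz',im=im,K=KT[0],T=KT[1]);print(get_time())
E
```

```text
w 0.4464428734840011 29.898877301020548
w 0.4461706262857035
True [0.42688944 0.20521798 0.0426555 ]
12.2417
```

View pics/w2.png

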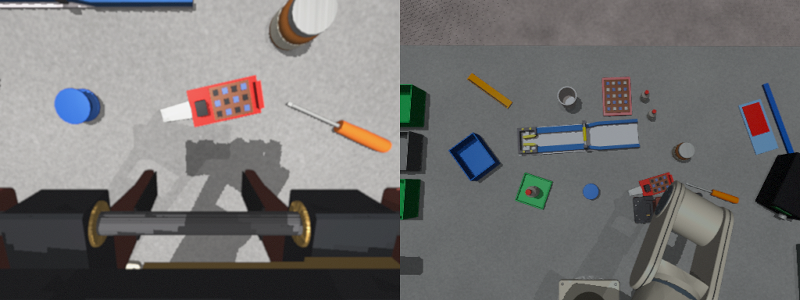

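The bottle stands upright in the tray (top view, right half, at (533,190)). The wrist view shows the carrier at (225,101) with its post at (202,107) and shank to the left. Next I measure the carrier and grasp it.

```bash
python3 - <<'E'
from h import *
d=np.load('w2.npz');im=d['im'];KT=(d['K'],d['T'])
m=cv2.bitwise_or(mask(im,(0,140,60),(8,255,255)),mask(im,(172,140,60),(180,255,255)))
mm,s,c=max(comps(m,100),key=lambda t:t[1][4]); x,y,w,h,_=s; print(s)
hull=cv2.convexHull(np.argwhere(mm)[:,::-1].astype(np.int32))
box=ray(KT,cv2.boxPoints(cv2.minAreaRect(hull)),.010)[:,:2]; print(box.round(4).tolist())
hm=np.zeros(im.shape[:2],np.uint8);cv2.fillConvexPoly(hm,hull,255)
# post: darkest component near the front
dark=cv2.inRange(im,(0,0,0),(50,50,50)); dark[:y-5]=0;dark[y+h+5:]=0;dark[:,:x-10]=0;dark[:,x+w//2:]=0
for k,s2,c2 in comps(dark,20): 
    r=cv2.minAreaRect(np.argwhere(k)[:,::-1].astype(np.float32))
    print('dark',s2,c2.round(1),ray(KT,c2,.05)[0].round(4),ray(KT,c2,.03)[0].round(4),r)
# shank: bright grey left of plate
g=cv2.cvtColor(im,cv2.COLOR_RGB2HSV);sh=cv2.inRange(g,(0,0,185),(180,40,255));sh[:, x+25:]=0;sh[:,:x-60]=0;sh[:y-10]=0;sh[y+h+20:]=0
for k,s2,c2 in comps(sh,60):
    r=cv2.minAreaRect(np.argwhere(k)[:,::-1].astype(np.float32));print('shank',s2,ray(KT,cv2.boxPoints(r),.016)[:,:2].round(4).tolist(),ray(KT,c2,.016)[0].round(4))
save(im,'c2.png',(x-60,y-30,x+w+30,y+h+30))
E
```

```text
[ 240   97   98   65 2002]
[[0.4667, -0.1844], [0.5017, -0.3023], [0.4437, -0.3249], [0.4062, -0.2025]]
shank [237  87  28  26 249] [[0.4926, -0.1753], [0.5086, -0.1952], [0.4828, -0.2186], [0.4663, -0.1985]] [ 0.4877 -0.1976  0.016 ]
shank [231 101   8  13  63] [[0.484, -0.1724], [0.4858, -0.1808], [0.4707, -0.184], [0.4689, -0.1755]] [ 0.4771 -0.1782  0.016 ]
shank [183 103  35  22 282] [[0.4765, -0.1111], [0.4814, -0.1548], [0.4558, -0.1569], [0.4508, -0.1124]] [ 0.4642 -0.1331  0.016 ]
shank [ 196  120   52   42 1129] [[0.4511, -0.127], [0.4644, -0.1875], [0.4086, -0.1996], [0.3944, -0.1369]] [ 0.4329 -0.1675  0.016 ]
shank [180 141  14  18 157] [[0.4286, -0.1083], [0.4299, -0.1257], [0.4072, -0.1261], [0.4059, -0.1086]] [ 0.4186 -0.1156  0.016 ]
```

View pics/c2.png

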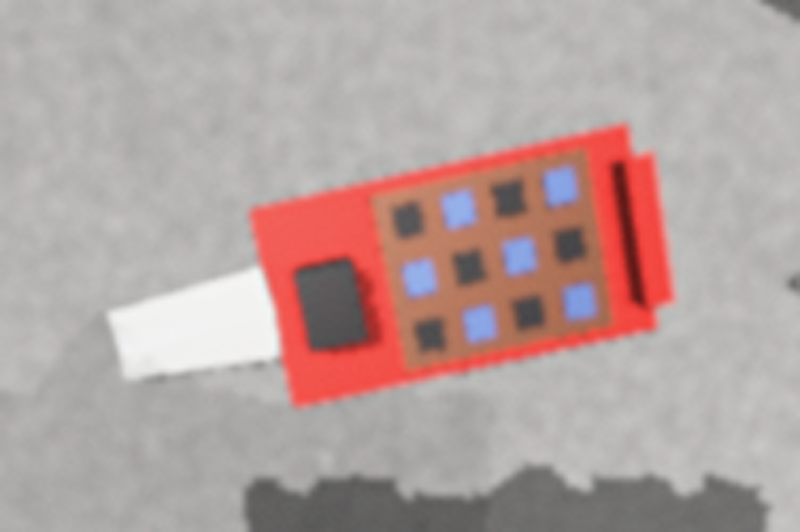

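The crop shows plate corners at (250,211), (296,405), (655,328) and (630,125), the shank tip at (107,312)–(127,380), and the post top centred at (331,306).

```bash
cat > grasp.py <<'E'
from h import *
d=np.load('w2.npz');KT=(d['K'],d['T'])
u=lambda a:np.array(a,float)/(800/188)+[180,67]-.5+.5/(800/188)
pl=ray(KT,u([(250,211),(296,405),(655,328),(630,125)]),.010)[:,:2]
po=ray(KT,u([(296,268),(350,258),(366,345),(314,352)]),.05)[:,:2].mean(0)
tip=ray(KT,u([(107,312),(127,380)]),.012)[:,:2].mean(0)
f,r=pl[:2].mean(0),pl[2:].mean(0);a=(f-r)/np.linalg.norm(f-r)
yaw=np.arctan2(a[1],a[0]);org=f-.019*a
if __name__=='__main__':
    print('len',np.linalg.norm(f-r),'yaw',yaw,'org',org,'post',po,'tip dist',np.linalg.norm(tip-org),'yaw tip',np.arctan2(*(tip-r)[::-1]))
E
python3 grasp.py
```

```text
len 0.11863906649305868 yaw 1.8586032067099514 org [ 0.44201921 -0.21136113] post [ 0.44169615 -0.21093083] tip dist 0.07021545649450608 yaw tip 1.8613170308077744
```

```bash
python3 - <<'E'
from grasp import *
q=Q(1.860-np.pi); c=(org+po)/2; z=.0235
move_pose([*c,.10],q)
print(movel([*c,z],v=.08,until_force=8))
command_gripper(0.05); print('w',get_grip_width()*88,get_finger_force())
movel([*c,.13],v=.15); print(get_ft_force(),get_ft_torque(),get_grip_width()*88)
q=Q(FY-np.pi); p=fix(-.097)[:2]
move_pose([*p,.13],q)
movel([*p,.045],v=.1)
print(movel([*p,z+.006],v=.03,until_force=3),get_tcp_pos())
KT=camT('wrist');im=read_camera('wrist')
command_gripper(0.5)
movel([*p,.14],v=.2)
b=fix(-.15)[:2]; move_pose([b[0]-.05,b[1],.24],q)
KT=camT('wrist');im=read_camera('wrist');np.savez('w3.npz',im=im,K=KT[0],T=KT[1]);save(im,'w3.png');print(get_time())
E
```

```text
False
w 17.98013740440455 29.999415278434753
[-0.812051    0.21870763 -3.89694321] [-0.05706032  0.09271826  0.0180672 ] 17.9005818517398
True [ 0.64021146 -0.07851915  0.03128894]
20.0333
```

View pics/w3.png

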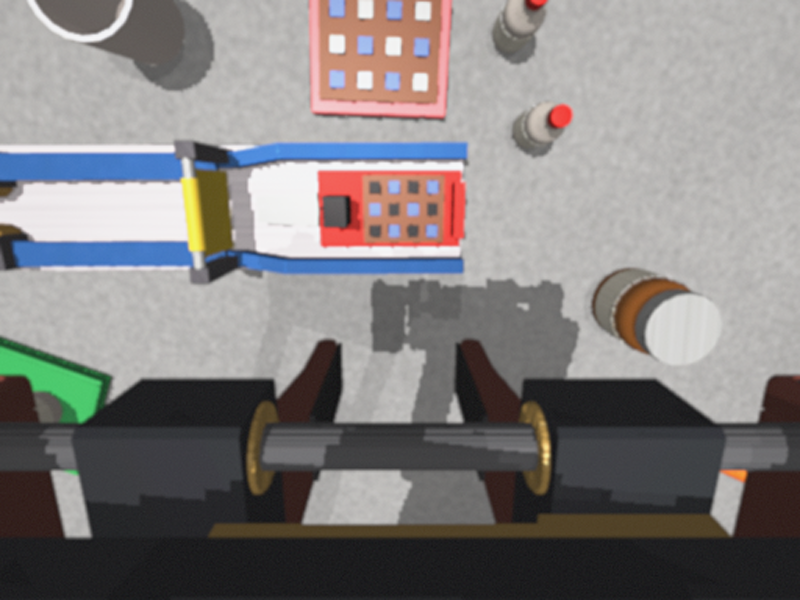

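The carrier lies flat and centred in the lane (plate rows 171–246, walls 152/266), shank towards the flap. Next I push from the tail with closed fingers.

```bash
python3 - <<'E'
from h import *
q=Q(FY-np.pi)
command_gripper(0.0)
move_pose(fix(-.24,0,.12),q)
movel(fix(-.24,0,.020),v=.12)
print(movel(fix(-.037,0,.020),v=.06,until_force=25),tofix(get_tcp_pos()),get_ft_force(),get_time())
movel(fix(-.06,0,.020),v=.1)
movel(fix(-.06,0,.15),v=.2)
p=fix(.08)[:2]; move_pose([p[0]-.06,p[1],.22],q)
KT=camT('wrist');im=read_camera('wrist');np.savez('w4.npz',im=im,K=KT[0],T=KT[1]);save(im,'w4.png');print(get_time())
E
```

```text
False [[-3.70886266e-02 -1.46678984e-06]] [ 0.69112585 -1.36308835 -0.43403268] 26.025
27.9833
```

View pics/w4.png

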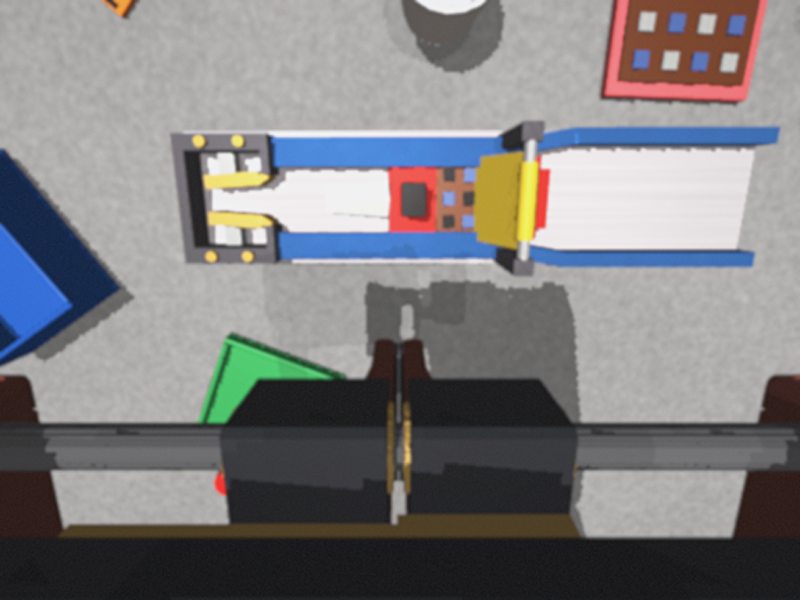

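The carrier is through the flap, which leans on it. The post top is at (414,200) and the socket jaws are near column 240. I'll straddle the post, grip it and drive it home.

```bash
python3 - <<'E'
from h import *
d=np.load('w4.npz');KT=(d['K'],d['T'])
f=lambda u,v,z:tofix(ray(KT,(u/1.5625-.2,v/1.5625-.2),z))[0].round(4)
print('post',f(414,200,.058),'front',f(389,198,.018),'stop',f(270,198,.038),'bar',f(531,200,.084))
x=f(414,200,.058)[0]
assert .065<x<.10
q=Q(FY-np.pi)
move_pose(fix(x,0,.13),q)
command_gripper(0.48)
print(movel(fix(x,0,.033),v=.08,until_force=6))
command_gripper(0.05); print('w',get_grip_width()*88,get_finger_force(),tofix(get_tcp_pos()))
f0=np.array(get_ft_force())
print(movel(fix(.125,0,.033),v=.06,until_force=25),tofix(get_tcp_pos()),np.array(get_ft_force())-f0)
print(movel(fix(.166,0,.033),v=.03,until_force=28),tofix(get_tcp_pos()),np.array(get_ft_force())-f0,get_grip_width()*88,get_time())
E
```

```text
post [0.0731 0.0004] front [ 0.0916 -0.    ] stop [ 0.1806 -0.0005] bar [-0.0022 -0.0003]
False
w 17.56627788805909 30.00041663646698 [[ 0.07313031 -0.00010708]]
False [[0.12597771 0.00021946]] [-0.91901256 -3.33116487  4.14314522]
True [[0.16124761 0.00060858]] [ 0.46706718 -2.24881203  2.75107309] 18.042728732562626 33.4333
```

```bash
python3 - <<'E'
from h import *
q=Q(FY-np.pi)
print(movel(fix(.168,0,.033),v=.03,until_force=38),tofix(get_tcp_pos()),get_ft_force(),get_grip_width()*88)
x=tofix(get_tcp_pos())[0,0]
command_gripper(0.4)
movel(fix(x,0,.13),v=.2)
p=fix(.12)[:2]; move_pose([p[0]-.06,p[1],.21],q)
KT=camT('wrist');im=read_camera('wrist');np.savez('w5.npz',im=im,K=KT[0],T=KT[1]);save(im,'w5.png',(60,40,420,240));print(get_time())
E
```

```text
True [[0.1612436  0.00062223]] [ 0.72629709 -2.74116921  3.75681506] 18.15740220593316
35.375
```

View pics/w5.png

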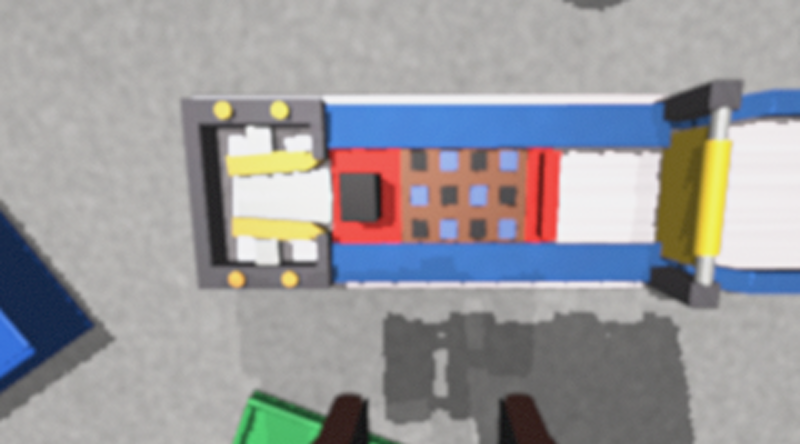

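```bash
python3 - <<'E'
from h import *
d=np.load('w5.npz');KT=(d['K'],d['T']);s=800/360
f=lambda u,v,z:tofix(ray(KT,(u/s+60-.3,v/s+40-.3),z))[0].round(4)
print('tail top',f(558,195,.041),'exp .061; post front/rear',f(341,195,.058),f(378,195,.058),'exp .171 .153; stop',f(328,195,.038),'exp .181; flap bottom',f(658,195,.014),'bar',f(722,195,.084),'plate sides',f(365,149,.018),f(365,243,.018),f(540,149,.018),f(540,241,.018))
E
```

```text
tail top [0.0613 0.0002] exp .061; post front/rear [ 0.1692 -0.0003] [ 0.1514 -0.0003] exp .171 .153; stop [0.1787 0.0002] exp .181; flap bottom [0.001 0.001] bar [-0.0029 -0.0008] plate sides [ 0.1612 -0.0232] [0.1626 0.0267] [ 0.0676 -0.0232] [0.0656 0.0257]
```

The offsets agree with home: post front to stop 9.5 mm against 10 expected, tail at 61 mm, and the flap bottom at x≈0, so it is shut. I'll give one confirming press behind the post, then retreat and hand in.

```bash
python3 - <<'E'
from h import *
q=Q(FY-np.pi)
command_gripper(0.0)
move_pose(fix(.115,0,.12),q)
movel(fix(.115,0,.034),v=.1,until_force=6)
r=movel(fix(.155,0,.034),v=.03,until_force=22);x1=tofix(get_tcp_pos())[0,0]
r2=movel(fix(x1+.006,0,.034),v=.02,until_force=30);x2=tofix(get_tcp_pos())[0,0]
print(r,x1,r2,x2)
movel(fix(.115,0,.034),v=.1); movel(fix(.115,0,.16),v=.2)
wait(1)
p=fix(.12)[:2]; move_pose([p[0]-.06,p[1],.21],q)
im=read_camera('wrist');save(np.vstack([im[40:240],np.zeros((4,512,3),np.uint8),read_camera('top')[90:290]]),'fin.png');print(get_time(),get_ft_force())
E
```

```text
True 0.14282238393488733 True 0.1427389516826618
41.5333 [-0.16216593  0.0881476  -0.70531939]
```

View pics/fin.png

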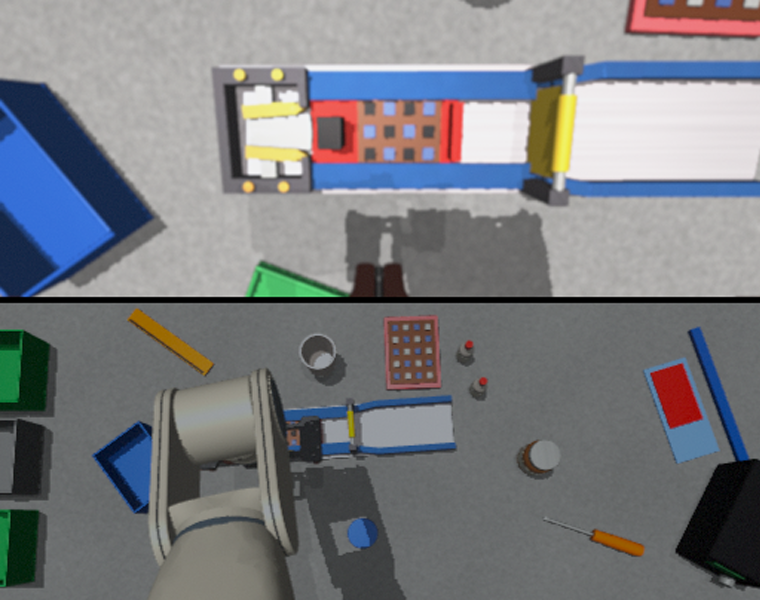

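The carrier sits against the stop block (post at (329,132)), the jaws are on the shank, the flap hangs shut, and the other objects I can see are undisturbed. The press met a rigid stop at the same spot under 22 and 30 N.

```bash
python3 -c "
from station import *
print(job_done(),get_time())"
```

```text
the job is handed in; nothing more can be done
the job is handed in; nothing more can be done
```

I handed the job in at about 42 s of the 72 s allowed, with no verdict returned: the bottle stands in the drip tray, the carrier is pressed home against the stop in the socket, and the flap hangs shut behind it.

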